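# Raise the inspection camera over a pipe adapter and hold it

## Robot

A 6-joint arm with a two-finger parallel gripper is mounted at the origin on the work surface. World frame = base frame: x ahead of the robot, y to its left, z up, the work surface at z = 0. Lengths are in mm, angles in rad, forces in N, time in s.
With the tool pointing down it reaches from about 325 to 850 mm from the base axis. Payload 4.4 kg.
Tool frame: the origin (TCP) lies at the very end of the fingers, on their centre line; the grasp point (between the pads) lies 19 mm behind it; y points along the fingers, x is the direction in which the jaws open and shut, and the axes are right-handed (so a half turn about y gives the same grasp; the last joint's range is limited). The gripper opens to 94 mm and grips with 3 to 60 N. Pads are 16 mm wide; open, the fingers measure 119 mm over their backs; the gripper's body (75 mm by 177 mm) begins 78 mm behind the grasp point.
Start: joints at [-1.302, 0.207, 1.542, -0, 1.393, -0.15], TCP at [233.82, -525.314, 205.447] pointing down, gripper open.
Joint ranges: [-2.73, 2.73], [-0.86, 2.22], [0.23, 2.46], [-1.11, 4.25], [0.08, 2.63], [-2.82, 2.82]. Speed limits (rad/s): [2.79, 2.79, 3.14, 3.14, 3.14, 3.14].

## Interface

Orientations are given as a unit quaternion [w, x, y, z].
In Python, from cell import ctrl gives the robot as it stands.
- The arm moves only by the tool jog_arm, never from a script. Its arguments are lists of equal length, an entry for each row: "travel": the shift along the tool's x, y, z in mm, a list of three; "dr": the turn, a rotation vector about the tool's x, y, z in rad, a list of three. In form: {"travel": [[dx, dy, dz], ...], "dr": [[ax, ay, az], ...]}. A call has 1 to 12 rows; each row is the pose to reach, as a shift and turn from the pose measured when the call began, along the tool's axes at that moment; what a row does not reach only later rows make up. A row lasts 1/8 s, in which the tool goes at most 62.5 mm and 10.7 degrees, less where a joint would pass 70% of its speed; a pose out of reach is approached as far as the arm can. A call with a gripper value outside its range is refused whole. "grip" is the opening in per cent of the stroke, from 0 (shut) to 100 (fully open), set as the call begins (left out, the last holds). The fingers move at their own pace and stop on an object; "force" is the grip in N (left out, the last holds). Time passes only in rows, so rows that repeat a pose let the fingers close. It gives the time, the measured TCP pose, the force and the opening at its end, in the units of the state.
- ctrl.read_state(): the state, without advancing time (a new reading comes with each control period).
- ctrl.snapshot(name): name is "scene" or "top" or "wrist"; returns a dict with "image" (400x640x3 uint8, red, green, blue), "camera_matrix" (3x3 intrinsics, pixels), "rvec" (rotation vector, rad) and "tvec" (3), from world to camera coordinates, as OpenCV has them; the wrist camera has in their place "hand_eye" (4x4, takes a point from camera to tool coordinates, whose origin is the TCP and whose axes are the tool frame's). Camera axes: x right, y down, z forward; pixel columns grow to the right and rows downward; lengths in mm; the calibration is good to about 2 mm. A picture is of the moment at which its call begins: read the wrist's pose just before it. There is no depth.
- ctrl.sign_off(): hands the job in, once; it reports no verdict.
The state is a dict: "time": time; "joint_positions": joint angles; "qd": joint speeds; "effort": joint torques, N m; "position": TCP position; "tool_rot": TCP orientation; "ft_force": force on the tool from outside, world axes, zero at the start; "moment": the same for the moment, N m; "opening": finger opening in mm.
Only numpy, scipy, OpenCV 4.12 (cv2) and the standard library are available. Lean on these libraries where they do the work, as an engineer would, in place of code of your own. Each camera call takes 0.05 s, during which the arm holds its last target. There are 200 camera calls.

## Task

Slide the tall steel pipe adapter along the board, without lifting it, out of its square and into the ring in the middle, and leave it standing there inside the ring. Then pinch the two release buttons of the camera head, pull the head up past the first stop to the second stop, the end of its travel, and finish holding it there, because it sinks back if let go. Leave everything else on the desk where it is.

Things in the scene. Friction and masses are not known exactly. Their poses are not given: they have to be found in the camera images.
- adapter_mid (a point): Steel pipe adapter, loose, standing upright on the board in one of the two square marks (left or right varies). 80 mm tall; foot flange 44 mm diameter; hexagon 46 mm across flats from 14 to 30 mm above its foot; above that a plain round threaded end, 36 mm diameter, from 30 to 80 mm above its foot, to be gripped. 0.3 to 0.65 kg. Site on its axis, half-way up (40 mm above its foot); z up.
- shot (a point): Centre of the painted ring (64 mm inside diameter) on the board, where the adapter must stand; on the board's top face, 12 mm above the desk. Axes are the board's: x towards the camera post (its axis 160 mm along +x from here), y along the row of marks, z up. The two 70 mm square marks are centred 110 mm away at +y and -y.
- stand: Grey camera stand, fixed: a board 300 (x) x 360 (y) x 12 mm with its yaw varying, and on it a square aluminium post tube, 36 mm wide, 100 mm tall above the board, 85 mm along +x from the board's centre. Origin: centre of the board's underside.
- pinch (a point): Point midway between the two release buttons of the camera head, at their mid height, 144 mm above the desk with the post shut; rises with the head. Axes as the board's. The black head is a block 30 (x) x 34 (y) x 52 mm tall on top of the post, its top 24 mm above this point, underside 28 mm below; a lens barrel juts out 50 mm to -x.
- button_l: Release button on the head's +y face, grey, 20 mm (x) by 32 mm tall. Moves 6 mm straight inwards (-y). The two buttons are linked and move together: 50 mm over both when out, 38 mm fully in. A pinch of about 7 N drives them home; the catch is free after about 4 mm each. They spring out when let go. Origin inside it, 18 mm from pinch when out.
- button_r: The other release button, the same, on the head's -y face.
- mast (a joint): Height of the camera head on its telescoping post, in m: 0 shut and caught, 0.045 first stop (catches if the buttons are out), 0.09 second stop, the solid end of travel, with no catch there. Moves straight up. The head weighs about 4.5 N with about 1 N of friction, and sinks back if let go.
- plug_mid (a point): Bystander: short steel hexagon plug, 34 mm tall, 38 mm across flats, on the other square mark; leave alone. Site half-way up.
- loupe: Bystander: small black eyepiece, 38 mm diameter, 36 mm tall, on the board beside the post; origin at its underside.
- mug: Bystander: white mug, 80 mm diameter, 90 mm tall; origin at its underside.
- pen_cup: Bystander: black square pen cup, 80 x 80 x 90 mm, pens to 160 mm; origin at its underside.
- calculator: Bystander: blue calculator lying flat, 150 x 80 x 20 mm; origin at its underside.
- multimeter: Bystander: red multimeter lying flat, 150 x 75 x 40 mm; origin at its underside.
Mind the look-alikes: they are no part of the job. What is shaped like the part that bears adapter_mid but purple is not meant.

How it is judged (in metres and radians):
On the way, in this order (a step that is already met when the one before it is completed fails the run):
1. the adapter stands inside the ring, with the camera post still shut (horizontal distance between adapter_mid and shot below 0.01 m and height (world z) of adapter_mid between 0.048 and 0.056 m and angle between adapter_mid's own z axis and vertical below 0.1 rad and value of joint mast below 0.01 m), for 0.3 s.
2. the head, pinched in the fingers, has passed the first stop (value of joint mast above 0.055 m and contact force between the fingers and button_l above 3 N and contact force between the fingers and button_r above 3 N), for 0.1 s.
3. the head is held at the second stop (value of joint mast above 0.085 m and contact force between the fingers and button_l above 3 N and contact force between the fingers and button_r above 3 N), for 0.3 s.
At the end, for the whole second after the job is handed in: The camera head is at the second stop (post drawn out more than 85 of 90 mm) and still, its two buttons pinched between the fingers (over 3 N on each); the adapter stands upright on the board within 10 mm of the ring's centre, all of its foot inside the ring (all of step 3 and horizontal distance between adapter_mid and shot below 0.01 m and height (world z) of adapter_mid between 0.048 and 0.056 m and angle between adapter_mid's own z axis and vertical below 0.1 rad and velocity of joint mast between -0.01 and 0.01 m/s); the arm keeps its last pose, push and grip.
It fails at once if the adapter lifted more than 8 mm off the board (height (world z) of adapter_mid above 0.06 m).
It fails at once if the adapter tipped over (angle between adapter_mid's own z axis and vertical above 0.5 rad).
It fails at once if a bystander moved more than 20 mm (distance of any of plug_mid, loupe, mug, pen_cup, calculator, multimeter from where it was at the start of the episode above 0.02 m).
It also fails if it takes over 58 s, if anything falls off the work surface, if the arm or the gripper's body presses on something with over 40 N, if the wrist force passes 120 N, or if a joint passes its speed limit or range.

## Working session

There is one attempt and no reset: what is moved stays moved. The work goes in short steps, Python scripts to look and compute and a tool call to move; the robot and the scene stay as the last step left them, time stands still between calls to the robot, and variables do not carry over. Pictures are saved under pics/ and viewed, about 8 in all and at most 12, crops included, and the job is handed in when it is done.

Besides the shell and the picture viewer there is one more tool, called after "Request:" as name(argument=value, ...) on one line, values as JSON. jog_arm: Moves the arm, as the interface text tells. Its arguments: {"type":"object","properties":{"travel":{"type":"array","items":{"type":"array","items":{"type":"number"}}},"dr":{"type":"array","items":{"type":"array","items":{"type":"number"}}},"grip":{"type":"number"},"force":{"type":"number"}},"required":["travel","dr"]}

```bash
mkdir -p pics
cat > h.py <<'E'
import numpy as np, cv2, pickle
from cell import ctrl
from scipy.spatial.transform import Rotation as R
def snap(n,tag):
    st=ctrl.read_state(); s=ctrl.snapshot(n); s['st']=st
    cv2.imwrite(f'pics/{tag}.png',s['image'][:,:,::-1]); pickle.dump(s,open(f'pics/{tag}.pkl','wb')); return s
def cam(s):  # returns Rwc, origin in world
    if 'hand_eye' in s:
        st=s['st']; q=st['tool_rot']; Rt=R.from_quat([q[1],q[2],q[3],q[0]]).as_matrix()
        H=np.array(s['hand_eye']); return Rt@H[:3,:3], Rt@H[:3,3]+np.array(st['position'])
    Rm=cv2.Rodrigues(np.array(s['rvec'],float))[0]; return Rm.T, -Rm.T@np.array(s['tvec'],float).ravel()
def ray(s,uv,z):
    Rw,o=cam(s); d=Rw@np.linalg.inv(np.array(s['camera_matrix']))@np.array([uv[0],uv[1],1.]); return o+d*(z-o[2])/d[2]
def proj(s,P):
    Rw,o=cam(s); c=Rw.T@(np.array(P,float)-o); p=np.array(s['camera_matrix'])@c; return p[:2]/p[2]
def load(t): return pickle.load(open(f'pics/{t}.pkl','rb'))
E
python3 - <<'E'
from h import *
np.set_printoptions(precision=1,suppress=True)
a=snap('top','top');b=snap('scene','scene');print(cam(a)[1],cam(b)[1]);print(ctrl.read_state())
E
```

```text
[ 431.4   -3.5 1589.8] [896.6 533.7 809.6]
{'time': 0.1, 'joint_positions': array([-1.3,  0.2,  1.5, -0. ,  1.4, -0.2]), 'qd': array([-0., -0., -0., -0.,  0.,  0.]), 'effort': array([ -0. , -37.2, -28.2,   0.1,   0. ,  -0. ]), 'position': array([ 233.6, -524.6,  204.4]), 'tool_rot': array([ 0.6, -0.6,  0.4, -0.4]), 'ft_force': array([-0.8,  0.2,  0.4]), 'moment': array([0. , 0. , 0.1]), 'opening': 93.78248646073257}
```

View pics/top.png

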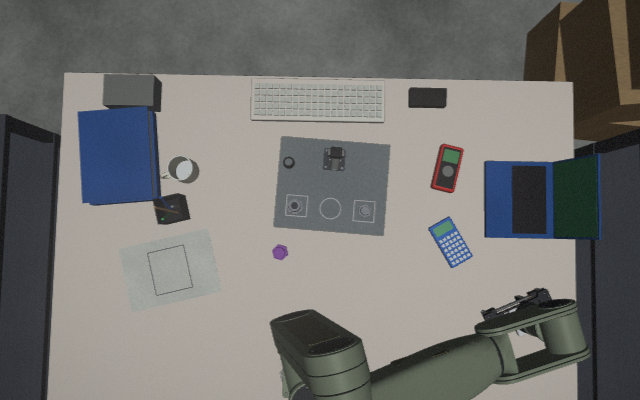

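View pics/scene.png

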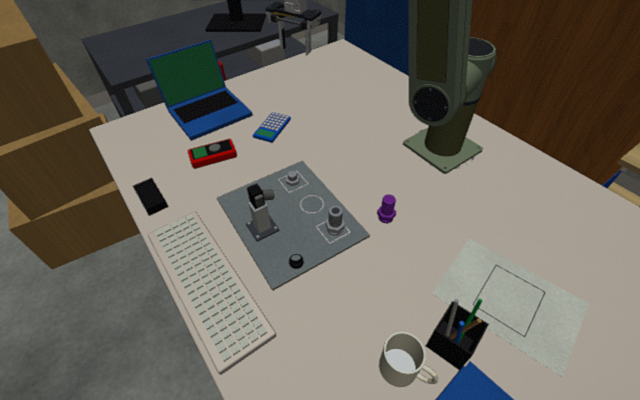

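The top view shows the board, with the ring at about (330,209). The candidates for the adapter are:
- The tall steel part in the left (+y) square, top (296,206) and scene (335,222).
- The short hexagon plug in the right square, top (364,210) and scene (293,180).
- The purple look-alike, top (280,252) and scene (388,208).

I choose the tall steel one in the +y square.

Run:
```python
from h import *
np.set_printoptions(precision=3,suppress=True)
a=load('top');im=a['image'].astype(int)
hsv=cv2.cvtColor(a['image'],cv2.COLOR_RGB2HSV)
c=a['image'][225,300];print(c, a['image'][170,300])
m=(np.abs(im-c.astype(int)).max(2)<22).astype(np.uint8)
m=cv2.morphologyEx(m,cv2.MORPH_CLOSE,np.ones((5,5)))
m[:130]=0;m[240:]=0;m[:,:265]=0;m[:,395:]=0
k=max(cv2.findContours(m,0,2)[0],key=cv2.contourArea)
r=cv2.minAreaRect(k);print(r)
C=[ray(a,p,12)for p in cv2.boxPoints(r)];C=np.array(C);print(C,C.mean(0))
for i in range(4):print(np.linalg.norm(C[i]-C[i-1]))
print('ring',ray(a,(330,209),12),'adapter',ray(a,(295.5,206),92),'foot', ray(a,(297,206),12),'purple',ray(a,(280,252),60),'plug',ray(a,(364,210),46))
print('head',ray(a,(336,153),168))
st=ctrl.read_state();q=st['tool_rot'];print(R.from_quat([q[1],q[2],q[3],q[0]]).as_matrix(),st['joint_positions'])
w=load('top');s=ctrl.snapshot('wrist');print(s['hand_eye'],s['camera_matrix'])
```

```text
[102 107 109] [100 105 107]
((331.85565185546875, 185.5188446044922), (110.0421142578125, 91.57293701171875), 4.666858196258545)
[[ 447.023  135.128   12.   ]
 [ 746.667  118.146   12.   ]
 [ 723.971 -242.126   12.   ]
 [ 424.968 -220.894   12.   ]] [585.657 -52.436  12.   ]
356.7048291821424
300.1248724548615
360.98644219793164
299.75566929718667
ring [507.992 -47.789  12.   ] adapter [511.309  61.126  92.   ] foot [515.673  59.701  12.   ] purple [367.692 107.902  60.   ] plug [ 505.258 -155.018   46.   ]
head [666.188 -58.207 168.   ]
[[ 0.407 -0.001  0.914]
 [-0.914  0.002  0.407]
 [-0.002 -1.     0.   ]] [-1.302  0.207  1.543 -0.     1.394 -0.151]
[[   1.      -0.001   -0.      -0.21 ]
 [   0.      -0.28     0.96  -178.817]
 [  -0.001   -0.96    -0.28    81.833]
 [   0.       0.       0.       1.   ]] [[327.454   0.    321.288]
 [  0.    327.454 203.387]
 [  0.      0.      1.   ]]
```

```bash
cat >> h.py <<'E'
def Rdown(yaw): # board yaw; tool z = -board x, tool y = down
    bx=np.array([np.cos(yaw),np.sin(yaw),0]); y=np.array([0,0,-1.]); z=-bx; return np.column_stack([np.cross(y,z),y,z])
def go(P,yaw):
    st=ctrl.read_state();q=st['tool_rot'];Rt=R.from_quat([q[1],q[2],q[3],q[0]]).as_matrix()
    print('t',st['time'],'travel',np.round(Rt.T@(np.array(P)-st['position']),1),'dr',np.round(R.from_matrix(Rt.T@Rdown(yaw)).as_rotvec(),4), 'pos',np.round(st['position'],1),'F',np.round(st['ft_force'],1),'open',round(st['opening'],1))
E
python3 - <<'E'
from h import *
go([552,10,250],-0.06)
E
```

```text
t 0.15 travel [-359.1  -44.7  508.3] dr [-2.3000e-03 -2.6628e+00 -2.0000e-04] pos [ 233.6 -524.7  204.6] F [0.4 0.1 0.3] open 93.9
```

Request:
jog_arm(travel=[[-359, -45, 508], [-359, -45, 508], [-359, -45, 508], [-359, -45, 508], [-359, -45, 508], [-359, -45, 508], [-359, -45, 508], [-359, -45, 508], [-359, -45, 508], [-359, -45, 508], [-359, -45, 508], [-359, -45, 508]], dr=[[0, -2.663, 0], [0, -2.663, 0], [0, -2.663, 0], [0, -2.663, 0], [0, -2.663, 0], [0, -2.663, 0], [0, -2.663, 0], [0, -2.663, 0], [0, -2.663, 0], [0, -2.663, 0], [0, -2.663, 0], [0, -2.663, 0]])

```text
time: 1.65
position: [551.7, 11.1, 249.7]
tool_rot: [0.602, -0.601, -0.371, 0.372]
ft_force: [-0.8, -0.7, -0.3]
opening: 94.2
```

Run:
```python
from h import *
go([552,10,250],-0.06)
```

```text
t 1.65 travel [-0.8 -0.3 -0.7] dr [-0.0018 -0.4042  0.0013] pos [551.7  11.1 249.7] F [-0.8 -0.7 -0.3] open 94.2
```

Request:
jog_arm(travel=[[0, 0, 0], [0, 0, 0], [0, 0, 0], [0, 0, 0]], dr=[[0, -0.404, 0], [0, -0.404, 0], [0, -0.404, 0], [0, -0.404, 0]])

```text
time: 2.15
position: [551.5, 11.1, 249.3]
tool_rot: [0.516, -0.514, -0.485, 0.485]
ft_force: [0.2, 0.5, -0.7]
opening: 94.1
```

Run:
```python
from h import *
s=snap('wrist','w1'); go([552,10,250],-0.06)
for P in [(511,-48,12),(511,61,92),(516,61,12),(505,-155,46),(670,-57,168)]: print(proj(s,P))
```

```text
t 2.2 travel [-1.1 -0.7 -0.5] dr [-0.002  -0.0009  0.0017] pos [551.5  11.1 249.3] F [-0.2 -0.1  0.2] open 93.7
[271.89081248 145.60981425]
[367.18069464 147.39022313]
[358.59456958 144.21917181]
[175.21383637 149.29675577]
[255.97993615 335.39009403]
```

View pics/w1.png

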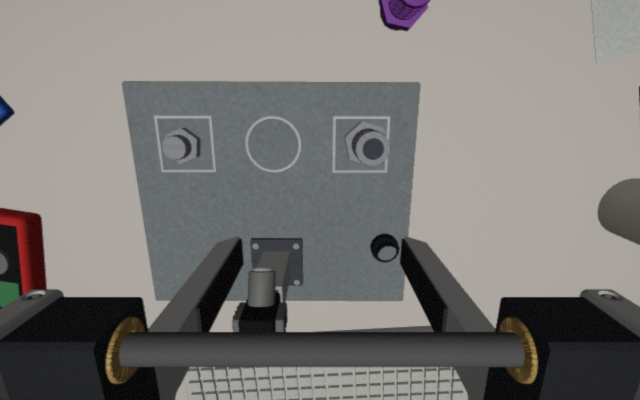

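The wrist view confirms the choice: the tall steel adapter's top is at about (372,149) in the square, the ring at (273,144), the plug at (180,147), the purple look-alike at (404,10), and the head at about (262,315).

Run:
```python
from h import *
np.set_printoptions(precision=2,suppress=True)
s=load('w1');g=cv2.cvtColor(s['image'],cv2.COLOR_RGB2GRAY)
m=((g>135)).astype(np.uint8);m[:90]=0;m[200:]=0;m[:,:130]=0;m[:,415:]=0
for k in cv2.findContours(m,cv2.RETR_EXTERNAL,cv2.CHAIN_APPROX_NONE)[0]:
    x,y,w,h=cv2.boundingRect(k)
    if w>35 and h>35:
        print((x,y,w,h))
        if x>220 and x<300:
            pts=np.array([ray(s,p[0],12)[:2] for p in k]); 
            A=np.c_[2*pts,np.ones(len(pts))];sol=np.linalg.lstsq(A,(pts**2).sum(1),rcond=None)[0];print('ring',sol[:2],'r',np.sqrt(sol[2]+sol[:2]@sol[:2]))
        else:
            c=cv2.boxPoints(cv2.minAreaRect(k));W=np.array([ray(s,p,12)[:2] for p in c]);print('sq',W.mean(0),W)
# hole in adapter top
d=((g<55)).astype(np.uint8);d[:130]=0;d[168:]=0;d[:,:355]=0;d[:,392:]=0
k=max(cv2.findContours(d,0,1)[0],key=cv2.contourArea);c,r=cv2.minEnclosingCircle(k);print(c,r,cv2.contourArea(k));print('adapter',ray(s,c,92))
o=cv2.resize(s['image'][100:360,150:430],None,fx=2.2,fy=2.2,interpolation=cv2.INTER_CUBIC);cv2.imwrite('pics/w1c.png',o[:,:,::-1])
```

```text
(333, 116, 57, 57)
sq [516.73  64.01] [[549.35  27.04]
 [479.76  30.64]
 [484.    99.33]
 [553.81  99.03]]
(246, 116, 55, 56)
ring [509.54 -46.65] r 34.35813718137651
(154, 116, 62, 56)
sq [ 502.4  -157.38] [[ 466.24 -188.68]
 [ 470.85 -113.99]
 [ 538.67 -124.32]
 [ 533.83 -202.52]]
(359.0, 135.5) 6.800835609436035 12.5
adapter [498.59  53.03  92.  ]
```

View pics/w1c.png

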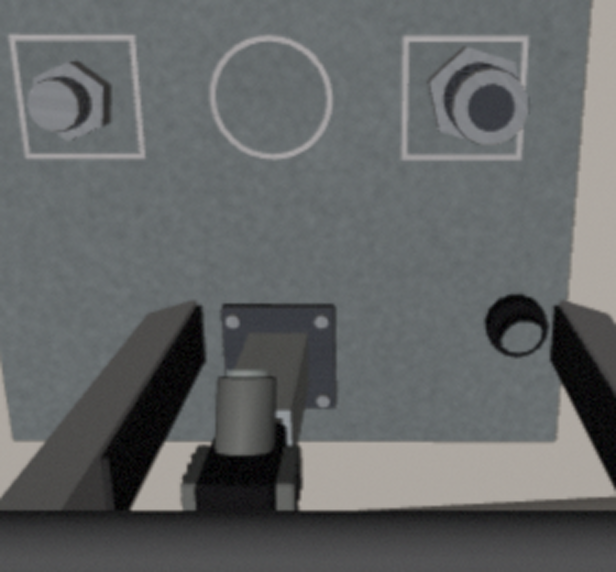

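The crop shows the adapter's top rim centred at crop (490,107), which is pixel (372.7,148.6). The head's buttons are around pixel column 259.5.

Run:
```python
from h import *
np.set_printoptions(precision=2,suppress=True)
s=load('w1')
a=ray(s,(372.7,148.6),92);print(a, 'edges', ray(s,(355.5,148.6),92),ray(s,(389.5,148.6),92))
print('head top y', ray(s,(233.5,315),160),ray(s,(286,315),160))
go([a[0],a[1],110],-0.063)
```

```text
[512.57  66.59  92.  ] edges [511.49  49.08  92.  ] [513.63  83.7   92.  ]
head top y [652.22 -77.79 160.  ] [655.33 -28.28 160.  ]
t 2.2 travel [ 52.8 139.5  42. ] dr [-0.  0.  0.] pos [551.5  11.1 249.3] F [-0.2 -0.1  0.2] open 93.7
```

Request:
jog_arm(travel=[[53, 40, 42], [53, 40, 42], [53, 110, 42], [53, 140, 42], [53, 160, 42], [53, 180, 42], [53, 201, 42], [53, 201, 42], [53, 201, 42]], dr=[[0, 0, 0], [0, 0, 0], [0, 0, 0], [0, 0, 0], [0, 0, 0], [0, 0, 0], [0, 0, 0], [0, 0, 0], [0, 0, 0]], grip=100, force=15)

```text
time: 3.32
position: [513.5, 66.7, 49.4]
tool_rot: [0.515, -0.515, -0.485, 0.484]
ft_force: [0.2, -0.4, 0.1]
opening: 94.1
```

Request:
jog_arm(travel=[[0, 0, 0], [0, 0, 0], [0, 0, 0], [0, 0, 0], [0, 0, 0], [0, 0, 0], [0, 0, 0], [0, 0, 0]], dr=[[0, 0, 0], [0, 0, 0], [0, 0, 0], [0, 0, 0], [0, 0, 0], [0, 0, 0], [0, 0, 0], [0, 0, 0]], grip=20, force=8)

```text
time: 4.32
position: [513.5, 66.6, 49.4]
tool_rot: [0.515, -0.515, -0.485, 0.484]
ft_force: [-0.3, -0.9, 0.1]
opening: 35.7
```

Run:
```python
from h import *
s=snap('wrist','w2'); go([509.5,-46.7,48],-0.063)
```

```text
t 4.375 travel [-113.3    1.2   -3. ] dr [-0.0005  0.002   0.0013] pos [513.4  66.6  49.4] F [-1.1 -1.3 -0.3] open 35.8
```

View pics/w2.png

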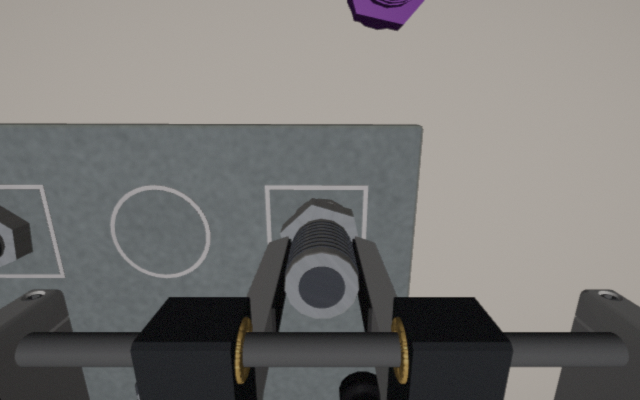

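The view shows the adapter held between the pads, its top at (322,287), with the ring at about (160,232). I'll re-measure both from here.

Run:
```python
from h import *
s=load('w2');g=cv2.cvtColor(s['image'],cv2.COLOR_RGB2GRAY)
m=(g>135).astype(np.uint8);m[:175]=0;m[285:]=0;m[:,:100]=0;m[:,225:]=0
k=max(cv2.findContours(m,0,1)[0],key=len);print(cv2.boundingRect(k))
pts=np.array([ray(s,p[0],12)[:2] for p in k]);A=np.c_[2*pts,np.ones(len(pts))];sol=np.linalg.lstsq(A,(pts**2).sum(1),rcond=None)[0];print('ring',sol[:2],np.sqrt(sol[2]+sol[:2]@sol[:2]))
print('adapter',ray(s,(322,287),92))
```

```text
(110, 185, 100, 93)
ring [509.54222338 -46.78161159] 34.50401029362982
adapter [512.33976303  67.14972974  92.        ]
```

Request:
jog_arm(travel=[[-6, 0, 0], [-18, 0, -1], [-30, 0, -1], [-42, 0, -2], [-54, 0, -2], [-66, 0, -3], [-78, 0, -3], [-90, 0, -4], [-102, 0, -4], [-110, 0, -4], [-113.5, 0, -4], [-113.5, 0, -4]], dr=[[0, 0, 0], [0, 0, 0], [0, 0, 0], [0, 0, 0], [0, 0, 0], [0, 0, 0], [0, 0, 0], [0, 0, 0], [0, 0, 0], [0, 0, 0], [0, 0, 0], [0, 0, 0]], grip=20, force=12)

```text
time: 5.88
position: [510.5, -47.7, 49.4]
tool_rot: [0.515, -0.515, -0.484, 0.484]
ft_force: [0.2, 2.2, 3.1]
opening: 35.7
```

Run:
```python
from h import *
s=snap('wrist','w3'); go([509.5,-46.7,48],-0.063)
```

```text
t 5.925 travel [0.9 1.3 1.1] dr [-0.0004  0.002   0.0001] pos [510.5 -47.7  49.3] F [0.9 2.3 3.1] open 35.8
```

View pics/w3.png

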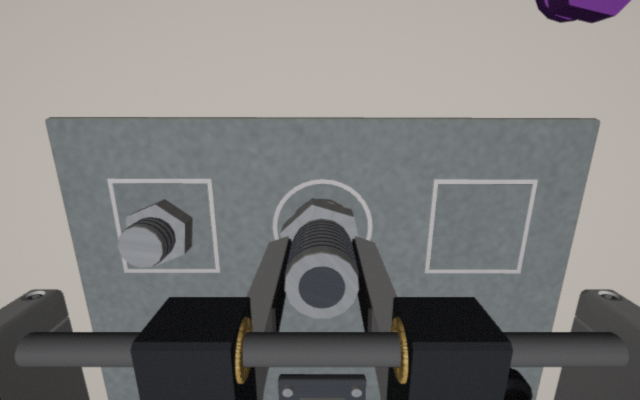

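The adapter stands within the painted ring, centred near (322,225). I'll release it, rise straight up, then look down over the head.

Request:
jog_arm(travel=[[0, 0, 0], [0, 0, 0], [0, 0, 0], [0, 0, 0], [0, 0, 0], [0, 0, 0], [0, -20, 0], [0, -60, 0], [0, -110, 0], [0, -160, 0], [0, -200, 0], [0, -205, 0]], dr=[[0, 0, 0], [0, 0, 0], [0, 0, 0], [0, 0, 0], [0, 0, 0], [0, 0, 0], [0, 0, 0], [0, 0, 0], [0, 0, 0], [0, 0, 0], [0, 0, 0], [0, 0, 0]], grip=85)

```text
time: 7.42
position: [512.8, -48.3, 258.3]
tool_rot: [-0.513, 0.517, 0.486, -0.483]
ft_force: [0.5, 0.1, 0.2]
opening: 80.0
```

Run:
```python
from h import *
go([655,-57,254],-0.063)
```

```text
t 7.425 travel [-1.000e-01  5.300e+00 -1.424e+02] dr [ 0.0073  0.0021 -0.0015] pos [512.8 -48.3 258.3] F [0.5 0.1 0.2] open 80.0
```

Request:
jog_arm(travel=[[0, 0, -30], [0, 0, -70], [0, 0, -110], [0, 0, -142], [0, 0, -142], [0, 0, -142]], dr=[[0, 0, 0], [0, 0, 0], [0.004, 0.002, 0], [0.007, 0.002, 0], [0.007, 0.002, 0], [0.007, 0.002, 0]])

```text
time: 8.18
position: [653.1, -56.6, 257.5]
tool_rot: [0.516, -0.515, -0.483, 0.485]
ft_force: [-0.4, 0.1, 0.0]
opening: 79.7
```

Run:
```python
from h import *
s=snap('wrist','w4'); go([669.5,-57,125],-0.063)
```

```text
t 8.225 travel [  0.9 133.2 -16.6] dr [-0.0021  0.0001 -0.0012] pos [653.2 -56.7 258.3] F [-0.4  0.6  0.3] open 79.7
```

View pics/w4.png

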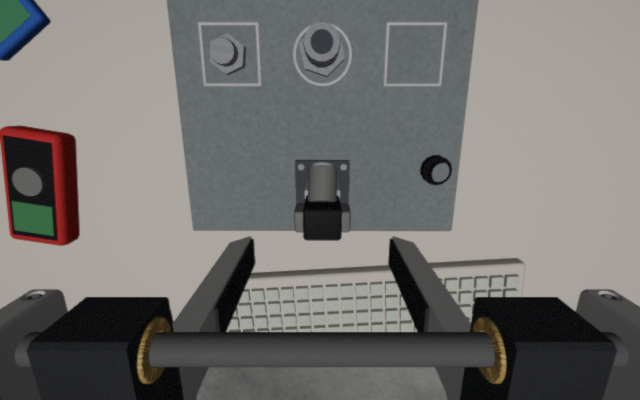

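The adapter stands inside the ring, foot near (323,58) with the ring centred near (322,54). The black head block spans columns 304–341 with its back top edge at row 240. The buttons stick out at columns 295 and 350.

Run:
```python
from h import *
np.set_printoptions(precision=1,suppress=True)
s=load('w4');im=s['image'].astype(int);g=im.mean(2)
print(g[215:246:2,322]);print(g[232,288:358]);print(g[195:215,322])
for uv in [(304,239.5),(341.5,239.5),(322.5,239.5),(322.5,203)]: print(uv,ray(s,uv,168))
for uv in [(295,228),(350,228)]: print(uv,ray(s,uv,160))
b=np.array([509.5,-46.7])+160*np.array([np.cos(.063),-np.sin(.063)]);print('nominal',b)
for z in (12,20):print('adapter top',ray(s,(322,40),92))
```

```text
[ 32.   31.3  32.   28.7  28.3  31.   26.7  29.7  28.3  27.3  23.3  29.
  48.  160.7 165.3 165.7]
[166.3 165.7 165.7 165.  166.  165.3 165.  158.3 144.3 133.3 131.  131.3
 132.3 129.  119.3  72.3  29.7  27.7  27.7  29.   27.   27.3  27.7  27.
  29.3  24.   29.   28.7  26.7  25.7  27.7  25.7  26.7  27.3  22.3  28.
  25.3  29.   28.7  24.7  24.7  25.3  24.7  22.3  27.   22.7  24.7  24.7
  27.   22.7  23.7  18.7  37.3  86.3 129.3 131.7 131.3 132.7 131.7 133.
 140.3 161.3 164.3 165.3 166.  164.7 165.3 164.7 165.  165.3]
[98.  98.  97.  99.  97.  74.  46.7 20.7  7.7  7.   2.3  1.   6.  11.7
 15.3 21.7 27.7 31.  34.3 31.3]
(304, 239.5) [681.5 -73.6 168. ]
(341.5, 239.5) [683.6 -40.6 168. ]
(322.5, 239.5) [682.5 -57.3 168. ]
(322.5, 203) [649.1 -55.2 168. ]
(295, 228) [673.1 -81.4 160. ]
(350, 228) [676.3 -32.1 160. ]
nominal [669.2 -56.8]
adapter top [508.7 -46.7  92. ]
adapter top [508.7 -46.7  92. ]
```

Request:
jog_arm(travel=[[0.5, 0, -15.5], [0.5, 20, -15.5], [0.5, 55, -15.5], [0.5, 85, -15.5], [0.5, 110, -15.5], [0.5, 125, -15.5], [0.5, 133, -15.5], [0.5, 133, -15.5], [0.5, 133, -15.5]], dr=[[0, 0, 0], [0, 0, 0], [0, 0, 0], [0, 0, 0], [0, 0, 0], [0, 0, 0], [0, 0, 0], [0, 0, 0], [0, 0, 0]])

```text
time: 9.35
position: [669.2, -57.5, 126.6]
tool_rot: [-0.515, 0.516, 0.484, -0.484]
ft_force: [-0.4, 0.3, 0.6]
opening: 79.6
```

Request:
jog_arm(travel=[[0, 0, 0], [0, 0, 0], [0, 0, 0], [0, 0, 0], [0, 0, 0], [0, 0, 0], [0, 0, 0], [0, 0, 0], [0, 0, 0], [0, 0, 0]], dr=[[0, 0, 0], [0, 0, 0], [0, 0, 0], [0, 0, 0], [0, 0, 0], [0, 0, 0], [0, 0, 0], [0, 0, 0], [0, 0, 0], [0, 0, 0]], grip=10, force=28)

```text
time: 10.6
position: [669.3, -57.2, 126.7]
tool_rot: [-0.515, 0.516, 0.484, -0.484]
ft_force: [-0.2, 2.1, 2.7]
opening: 37.3
```

The opening is 37.3 mm, so the buttons are fully in. Pulling up.

Request:
jog_arm(travel=[[0, -2, 0], [0, -6, 0], [0, -12, 0], [0, -20, 0], [0, -28, 0], [0, -36, 0], [0, -44, 0], [0, -52, 0], [0, -60, 0], [0, -66, 0], [0, -70, 0], [0, -70, 0]], dr=[[0, 0, 0], [0, 0, 0], [0, 0, 0], [0, 0, 0], [0, 0, 0], [0, 0, 0], [0, 0, 0], [0, 0, 0], [0, 0, 0], [0, 0, 0], [0, 0, 0], [0, 0, 0]])

```text
time: 12.1
position: [669.3, -57.2, 197.3]
tool_rot: [-0.515, 0.516, 0.484, -0.484]
ft_force: [2.0, 1.2, -4.7]
opening: 37.2
```

Run:
```python
from h import *
s=snap('wrist','w5'); go([669.3,-57.2,216.7],-0.063)
```

```text
t 12.15 travel [ -0.  -19.7  -0. ] dr [ 0.0005  0.0002 -0.0013] pos [669.3 -57.2 197. ] F [ 3.6  1.4 -4.6] open 37.3
```

View pics/w5.png

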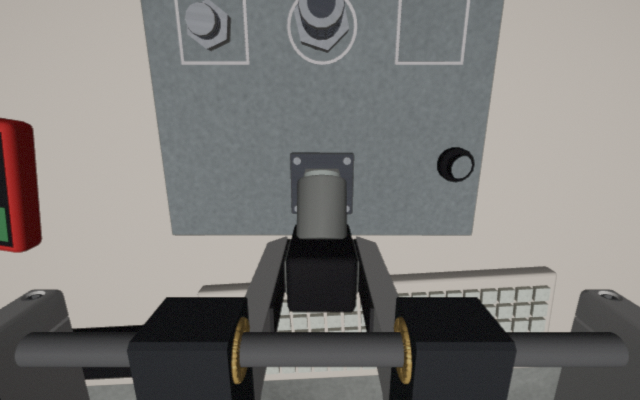

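The head has risen about 70 mm in the fingers (block at (322,265)), and the measured load of -4.7 N fits its weight. Continuing gently to the end stop.

Request:
jog_arm(travel=[[0, -4, 0], [0, -8, 0], [0, -12, 0], [0, -15, 0], [0, -17, 0], [0, -18.5, 0], [0, -19, 0], [0, -19, 0]], dr=[[0, 0, 0], [0, 0, 0], [0, 0, 0], [0, 0, 0], [0, 0, 0], [0, 0, 0], [0, 0, 0], [0, 0, 0]])

```text
time: 13.15
position: [669.3, -57.2, 216.1]
tool_rot: [-0.515, 0.516, 0.484, -0.484]
ft_force: [2.3, 0.8, -5.3]
opening: 37.5
```

Request:
jog_arm(travel=[[0, -0.5, 0], [0, -1, 0], [0, -1.5, 0], [0, -1.5, 0]], dr=[[0, 0, 0], [0, 0, 0], [0, 0, 0], [0, 0, 0]])

```text
time: 13.65
position: [669.2, -57.2, 216.8]
tool_rot: [-0.515, 0.516, 0.484, -0.484]
ft_force: [5.6, 0.3, -7.8]
opening: 37.7
```

Request:
jog_arm(travel=[[0, -0.5, 0], [0, -0.5, 0], [0, -0.5, 0], [0, -0.5, 0], [0, -0.5, 0], [0, -0.5, 0]], dr=[[0, 0, 0], [0, 0, 0], [0, 0, 0], [0, 0, 0], [0, 0, 0], [0, 0, 0]])

```text
time: 14.4
position: [669.2, -57.2, 216.8]
tool_rot: [-0.515, 0.516, 0.484, -0.484]
ft_force: [5.2, 0.1, -9.0]
opening: 37.3
```

Run:
```python
from h import *
np.set_printoptions(precision=1,suppress=True)
b=snap('scene','sc2');s=snap('wrist','w6');go([669.3,-57.2,216.7],-0.063)
l=load('w5')
print('head back edge rows', [ (x['image'].astype(int).mean(2)[285:325,322]) for x in (l,s)])
o=cv2.resize(b['image'][130:290,190:400],None,fx=3.5,fy=3.5);cv2.imwrite('pics/sc2c.png',o[:,:,::-1])
```

```text
t 14.5 travel [ 0.   0.1 -0.1] dr [-0.  0. -0.] pos [669.2 -57.2 216.8] F [ 4.8  0.  -8.7] open 37.0
head back edge rows [array([ 30.7,  25.3,  29. ,  26.7,  24. ,  25.7,  24.7,  25. ,  26. ,
        22. ,  29.3,  28. ,  28.3,  27.3,  26. ,  28.7,  23.7,  25.3,
        24.7,  27.7,  26.3,  27. ,  26.7,  25. ,  27.7,  26.3,  52.7,
       102.7, 100.7,  96.7, 104. , 139.3, 173. , 177.3, 176.7, 174.3,
       175.7, 175.3, 174.7, 176.3]), array([ 26.7,  25.7,  28. ,  26. ,  28.3,  28.3,  25.7,  26.7,  24. ,
        29. ,  26.3,  27.3,  25.7,  27.3,  29.7,  26. ,  25.7,  28.7,
        28.7,  21.7,  24.7,  24.3,  25. ,  27. ,  26.3,  27.7,  56. ,
       120.7, 168.3, 172. , 174.3, 173. , 167.3, 148. , 100.7,  93. ,
       116.7, 166. , 172.3, 174.3])]
```

View pics/sc2c.png

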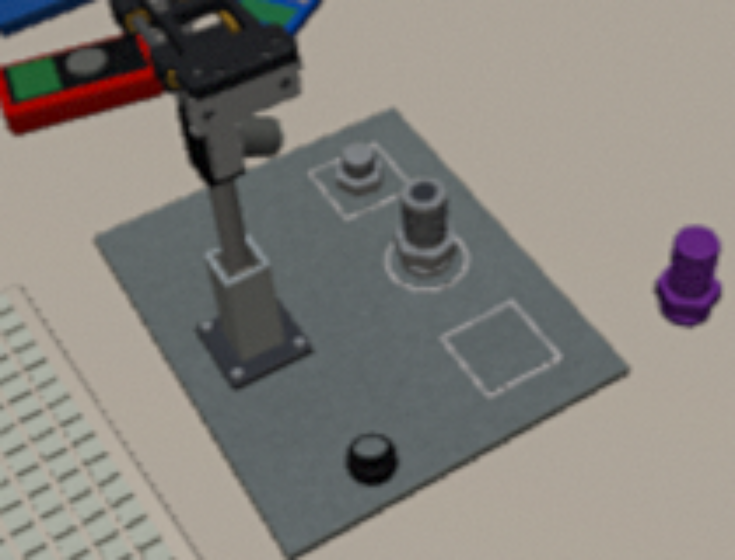

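The scene crop shows the adapter upright inside the ring and the post extended with the head in the fingers. In the wrist view the head's back edge is still at row 311, as it was during the lift, so it has not slipped. Handing in.

```bash
python3 -c "
from cell import ctrl
ctrl.sign_off();s=ctrl.read_state();print(s['time'],s['position'],s['opening'],s['ft_force'])"
```

```text
the job is handed in; nothing more can be done
the job is handed in; nothing more can be done
```

I slid the steel adapter from the +y square into the ring and left it standing there. Then I pinched the head's buttons fully in, with the fingers 37 mm apart. I pulled the head up about 90 mm to the end stop, handed the job in at about 14.5 s still holding it there, and got no verdict back.

- **Adapter:** after release its top measured within about 1 mm of the ring's centre. The last scene picture shows it upright inside the ring.
- **Head:** the tool rose 90.1 mm. The downward load went from about 5 N to about 9 N as it met the stop. The head's edge stayed at the same row in the wrist view, so it had not slipped in the fingers. The last grip command was 28 N.
- **Bystanders:** the plug, loupe and multimeter look undisturbed in the last pictures. I did not measure them, and did not look again at the mug, pen cup or calculator, but the arm never went near those.
- **Not checked:** `read_state` refused to run after the hand-in, so I have no reading from the final second. No other check failed or disagreed.

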